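Make up the two repair kits in their shadow-foam inlays

TASK

Make up two repair kits from the row of stock: the screwed-case kit in the black foam inlay with blue floors (the grey battery pack and the red-handled screwdriver), the clipped-case kit in the inlay with yellow floors (the blue battery pack, the black spudger and the sage-green key cap). Seat each part flat in the cut-out of its shape, each pack with its lead in the narrow slot and the cap dome up. Leave the green screwdriver and the white cap where they lie.

Things in the scene. Friction and masses are not known exactly. Their poses are not given: they have to be found in the camera images.
- blue_inlay: Black foam slab, BLUE floors in its cut-outs. Fixed, 130 (x) x 172 (y) x 11 mm; origin: underside centre. Mm, own frame: floors z = 6; tool cut-out 27 x 164 along y at x = 34, y = 0; at x = -30 pack bay 50 x 66, middle y = -18, with 26 wide lead slot y = 15 to 51: seated pack has origin y = 0, its +x along slab +y. Finger gaps (same depth) along x: tool y = -30 to 30, pack y = -38 to 2.
- yellow_inlay: Black foam slab, YELLOW floors. Fixed, 130 (x) x 172 (y) x 11 mm; origin: underside centre. Mm, own frame: floors z = 6; tool cut-out 27 x 164 along y at x = 34, y = 0; at x = -30 pack bay 50 x 66, middle y = -45, lead slot y = -12 to 24 (seated pack: origin y = -27, its +x to slab +y); 44 wide cap bay, y = 56. Finger gaps along x: tool y = -20 to 20, pack -65 to -25, cap 38 to 74.
- grey_pack: Light grey flat battery pack, lying flat. Solid body 50 x 34 x 9 mm; a short lead with a white plug (looks solid, cannot be touched) at one end makes it 86 mm long. Origin: underside, midway along the 86 mm; +x points to the lead. Body from x = -43 to +7 (middle x = -18), lead from +7 to +43 mm. Take the body across its 34 mm (y).
- blue_pack: Blue flat battery pack, lying flat. Solid body 50 x 34 x 9 mm; a short lead with a white plug (looks solid, cannot be touched) at one end makes it 86 mm long. Origin: underside, midway along the 86 mm; +x points to the lead. Body from x = -43 to +7 (middle x = -18), lead from +7 to +43 mm. Take the body across its 34 mm (y).
- red_driver: Red-handled precision screwdriver, 148 mm long, lying flat. Origin: underside, mid-length; x runs along it: solid hexagonal handle, 11 mm wide (y), 10 mm high, from x = -24 to +64; thin blade (cannot be touched) from -24 to -74 mm. Take the handle across y.
- spudger: Black nylon spudger (flat prying stick), 142 x 10 x 8 mm, lying flat; origin: underside, middle of its length; x runs along it. Take it across its 10 mm (y).
- green_cap: Sage-green round push-button cap, 27 mm across the flange, 24 mm across the solid body, 9 mm high, dome up; origin: centre of its underside, z up.
- green_driver: To be left alone: green-handled precision screwdriver, 148 mm long, lying flat. Origin: underside, mid-length; x runs along it: solid hexagonal handle, 11 mm wide (y), 10 mm high, from x = -24 to +64; thin blade (cannot be touched) from -24 to -74 mm. Take the handle across y.
- white_cap: To be left alone: white round push-button cap, 22 mm across, 9 mm high, beyond the inlays; origin: centre of its underside.
There are look-alikes about, which are no part of the job. What is shaped like the blue_pack but purple is not meant.

How it is judged:
By the outcome, as a careful person would: the job done as asked, in the order asked, and still so for the second after the job is handed in, with the robot touching nothing.
It also fails if it takes over 109 s, if anything falls off the work surface, if the arm or the gripper's body presses on something with over 40 N, if the wrist force passes 120 N, or if a joint passes its speed limit or range.

ROBOT

A 6-joint arm with a two-finger parallel gripper is mounted at the origin on a cart in front of the work surface, level with it; the furniture and walls round the work are solid. World frame = base frame: x ahead of the robot, y to its left, z up, the work surface at z = 0. Lengths are in m, angles in rad, forces in N, time in s.
With the tool pointing down it reaches from about 0.3 to 1 m from the base axis. Payload 5.1 kg.
Tool frame: the origin (TCP) lies midway between the tips of the shut fingers; the grasp point (between the pads) lies env.tcp_to_grasp behind it (env.tcp_to_grasp is the distance from the TCP to the grasp point, in m); z points along the fingers, y is the line along which they close (so a half turn about z gives the same grasp; the last joint's range is limited). The gripper opens to 95 mm and grips with 3 to 60 N. Pads are 20 mm wide; open, the fingers measure 119 mm over their backs; the gripper's body (75 mm by 180 mm) begins 59 mm behind the grasp point.
Start: joints at [-1.35, 0.124, 1.65, -0, 1.367, -0.083], TCP at [0.194, -0.62, 0.215] pointing down, gripper open.
Joint ranges: [-2.61, 2.61], [-1.02, 2.33], [0.03, 2.71], [-1.35, 4.49], [0.32, 2.68], [-2.91, 2.91]. Speed limits (rad/s): [2.57, 2.57, 3.14, 3.14, 3.14, 3.14].

INTERFACE

Orientations are given as [roll, pitch, yaw] about the fixed x, y, z axes, in that order (R = Rz(yaw) Ry(pitch) Rx(roll)).
In Python, from cell import env gives the robot as it stands. The module is installed in compiled form; this text tells all that it offers. Calls block until the motion is done:
- env.reach(position, orientation): joint-space move of the TCP to a pose.
- env.move_l(position, rot=None, velocity=0.15): straight line of the TCP; rot=None keeps the orientation; velocity is the mean speed in m/s.
- env.move_j(angles): joint-space move.
- env.grip(opening, f_grip=None): opening from 0.0 (shut) to 1.0 (fully open); f_grip is the grip in N (None keeps the last); returns when the fingers have stopped.
- env.dwell(seconds).
- env.solve_ik(position, orientation): joint angles nearest the present ones, or None.
- env.get_state(): the state.
- env.read_camera(name): name is "side" or "top" or "wrist"; returns a dict with "image" (400x640x3 uint8, red, green, blue), "intrinsics" (3x3 intrinsics, pixels), "world_from_camera" (4x4, takes a point from camera to world coordinates). Camera axes: x right, y down, z forward; pixel columns grow to the right and rows downward; lengths in m; the calibration is good to about 2 mm. The wrist camera is an equidistant fisheye: a pixel r from the principal point sees the ray r / f radians off the axis. A picture is of the moment at which its call begins. There is no depth.
A pose or a line that the arm cannot do raises env.Unreachable and nothing moves.
- env.close_job(): hands the job in; it is judged then, once.
Trained networks look in the newest picture that a camera, given by its name, has taken for a name from the list of things; names that differ only in an ending like _2 or _b are one class to them, and where a whole thing is asked for, a point or a joint stands for the part that bears it (a point fixed in the world has none). Each returns a list of dicts, best first, with "conf" (0 to 1); they miss things now and then, are a little off and sometimes report something else, mostly with a low value. They report only what shows in the picture. A call takes as long as a camera call. They do not tell look-alikes from the thing itself.
- env.silhouettes(camera, query): "region" (400x640 bool, what is visible of it) and "centre" ([column, row] in pixels, amid what is visible of it).
- env.mark_of(camera, query): "centre" ([column, row] in pixels: a listed point, or the origin of a listed thing).
The state is a dict: "t": time; "joint_pos": joint angles; "joint_velocities": joint speeds; "joint_efforts": joint torques, N m; "ee_pos": TCP position; "tool_rot": TCP orientation; "wrist_force": force on the tool from outside, world axes, zero at the start; "moment": the same for the moment, N m; "opening": opening from 0.0 (shut) to 1.0 (fully open); "finger_force": force on a finger pad.
Only numpy, scipy, OpenCV 4.12 (cv2) and the standard library are available. Lean on these libraries where they do the work, as an engineer would, in place of code of your own. Each camera call takes 0.05 s, during which the arm holds its last target. There are 200 camera calls.

## Working session

There is one attempt and no reset: what is moved stays moved. The work goes in short steps, each a Python script; the robot and the scene stay as the last script left them, time stands still between calls to the robot, and variables do not carry over. Pictures are saved under pics/ and viewed, at most 14 in all, crops included, and the job is handed in when it is done.

```bash
mkdir -p pics
python3 - <<'E'
from cell import env
import cv2,numpy as np
print(env.tcp_to_grasp, env.get_state()['t'])
for c in ('top','side'):
    r=env.read_camera(c); cv2.imwrite(f'pics/{c}0.png',r['image'][:,:,::-1]); print(c,r['intrinsics'].tolist(),np.round(r['world_from_camera'],4).tolist())
    for q in "blue_inlay yellow_inlay grey_pack blue_pack red_driver spudger green_cap green_driver white_cap".split():
        print(q,[(np.round(d['centre']).tolist(),round(d['conf'],2)) for d in env.silhouettes(c,q)],[(np.round(d['centre'],1).tolist(),round(d['conf'],2)) for d in env.mark_of(c,q)])
print(env.get_state()['t'])
E
```

```text
0.0188 0.0
top [[374.7651351780503, 0.0, 317.17109328245664], [0.0, 374.7651351780503, 205.11861994084367], [0.0, 0.0, 1.0]] [[0.0211, -0.9905, 0.1356, 0.5141], [-0.9998, -0.0212, 0.0009, -0.1761], [0.002, -0.1356, -0.9908, 0.9145], [0.0, 0.0, 0.0, 1.0]]
blue_inlay [([278.0, 217.0], 0.63)] [([277.6, 215.9], 0.83)]
yellow_inlay [([364.0, 220.0], 0.67)] [([363.2, 216.7], 0.6)]
grey_pack [([307.0, 292.0], 0.74), ([361.0, 288.0], 0.32)] [([305.3, 281.8], 0.9)]
blue_pack [([330.0, 288.0], 0.59), ([233.0, 126.0], 0.5)] [([237.2, 124.6], 0.69), ([332.3, 285.6], 0.67)]
red_driver [([278.0, 279.0], 0.76)] [([284.5, 287.9], 0.65)]
spudger [([252.0, 287.0], 0.48)] [([252.8, 284.9], 0.7), ([390.2, 289.7], 0.21)]
green_cap [([361.0, 286.0], 0.68), ([278.0, 218.0], 0.49)] [([361.6, 288.2], 0.64), ([249.0, 180.2], 0.42)]
green_driver [([254.0, 282.0], 0.64), ([388.0, 286.0], 0.45)] [([388.7, 289.8], 0.55)]
white_cap [([278.0, 278.0], 0.42)] [([387.2, 288.1], 0.53), ([250.3, 179.0], 0.48)]
side [[409.3611802233055, 0.0, 320.8724050969504], [0.0, 409.3611802233055, 196.46791436914208], [0.0, 0.0, 1.0
[... 198 characters left out ...]
304.2, 208.5], 0.98)]
yellow_inlay [([333.0, 252.0], 0.62)] [([335.4, 252.7], 0.78)]
grey_pack [([229.0, 236.0], 0.86), ([324.0, 190.0], 0.38)] [([236.2, 239.4], 0.69)]
blue_pack [([238.0, 249.0], 0.89), ([364.0, 172.0], 0.57)] [([227.0, 210.4], 0.74), ([368.5, 175.6], 0.65), ([248.2, 269.1], 0.65), ([243.4, 252.4], 0.57)]
red_driver [([237.0, 218.0], 0.81)] [([230.2, 224.0], 0.48)]
spudger [([227.0, 209.0], 0.66), ([301.0, 209.0], 0.17)] [([228.8, 211.7], 0.61)]
green_cap [([236.0, 252.0], 0.3)] [([249.2, 268.0], 0.47)]
green_driver [([264.0, 289.0], 0.8)] [([247.7, 298.5], 0.98), ([335.8, 252.4], 0.71)]
white_cap [([326.0, 187.0], 0.61)] [([334.6, 250.2], 0.37), ([323.3, 190.5], 0.36)]
1.9
```

Run:
```python
import cv2
i=cv2.imread('pics/top0.png'); cv2.imwrite('pics/topc.png',cv2.resize(i[100:340,200:460],None,fx=3,fy=2.5*1,interpolation=cv2.INTER_CUBIC) if 0 else cv2.resize(i[110:350,190:450],None,fx=2.5,fy=2.5,interpolation=cv2.INTER_CUBIC))
```

```text
(no output)
```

View pics/topc.png

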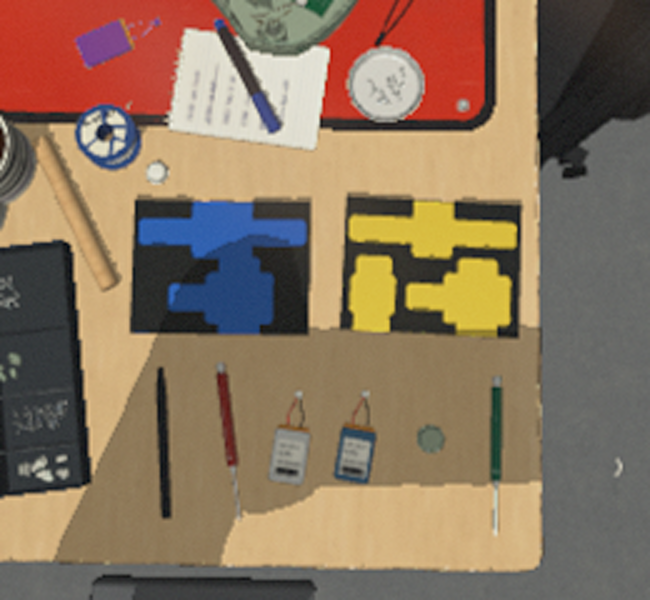

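View pics/side0.png

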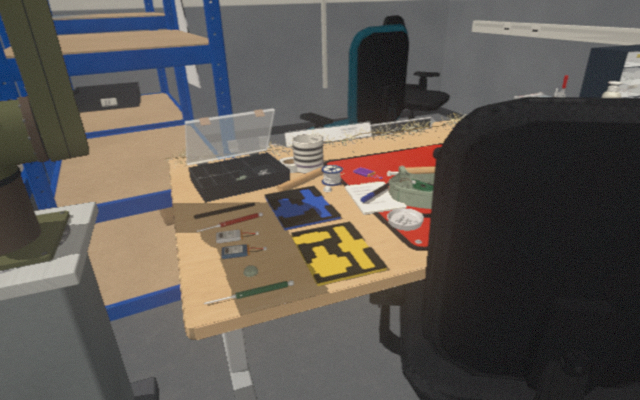

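```bash
cat > h.py <<'E'
from cell import env
import cv2,numpy as np
def plane(r,px,z,fish=False):
    """pixels (n,2) -> world xy on plane z"""
    px=np.asarray(px,float).reshape(-1,2);K=r['intrinsics'];T=r['world_from_camera']
    n=(px-[K[0,2],K[1,2]])/[K[0,0],K[1,1]]
    if fish:
        th=np.linalg.norm(n,axis=1,keepdims=True)+1e-9
        d=np.hstack([n/th*np.sin(th),np.cos(th)])
    else: d=np.hstack([n,np.ones((len(n),1))])
    d=d@T[:3,:3].T; o=T[:3,3]
    return (o+d*((z-o[2])/d[:,2:]))[:,:2]
def shape(r,mask,z,fish=False):
    """minAreaRect in mm on plane z: centre, (long, short), heading deg of long side in (-90,90]"""
    ys,xs=np.nonzero(mask)
    p=plane(r,np.c_[xs,ys],z,fish)*1000
    (c,(w,h),a)=cv2.minAreaRect(p.astype(np.float32))
    if w<h: w,h,a=h,w,a+90
    return np.round(c,1),np.round((w,h),1),round((a+90)%180-90,1)
def look(cam,items):
    r=env.read_camera(cam);f=cam=='wrist'
    for q,z in items.items():
        for d in env.silhouettes(cam,q): print(q,round(d['conf'],2),np.round(d['centre']),*shape(r,d['region'],z,f))
        for d in env.mark_of(cam,q): print('   mark',round(d['conf'],2),np.round(d['centre']),np.round(plane(r,d['centre'],0,f)*1000,1))
    return r
ITEMS=dict(grey_pack=.009,red_driver=.005,blue_pack=.009,spudger=.008,green_cap=.005)
E
python3 - <<'E'
from h import *
look('top',{**ITEMS,'blue_inlay':.011,'yellow_inlay':.011})
p=[.36,-.20,.33]
for y in (0,np.pi):
    print(env.solve_ik(p,[np.pi,0,y]))
print(env.get_state()['tool_rot'])
E
```

```text
grey_pack 0.89 [305. 287.] [ 445.7 -153.9] [82.4 34. ] -5.7
grey_pack 0.3 [363. 217.] [ 612.4 -286.1] [172.6 130.6] 88.3
   mark 0.82 [307. 280.] [[ 456.6 -154.8]]
red_driver 0.71 [363. 217.] [ 612.7 -286.3] [172.9 131.2] 88.3
red_driver 0.49 [281. 280.] [464.  -91.3] [100.1  11.2] 9.5
   mark 0.79 [282. 286.] [[441.8 -95.6]]
blue_pack 0.88 [332. 291.] [ 433.6 -214.2] [54.6 33.7] -9.5
blue_pack 0.54 [231. 126.] [831.5  42. ] [52.5 35.2] -61.5
   mark 0.89 [335. 285.] [[ 447.5 -222.7]]
   mark 0.8 [238. 125.] [[840.   28.7]]
spudger 0.55 [253. 289.] [438.8 -33.4] [137.2  11.8] 2.5
   mark 0.49 [257. 285.] [[443.1 -36.2]]
   mark 0.68 [363. 287.] [[ 443.2 -288.6]]
blue_inlay 0.82 [279. 219.] [607.6 -80.3] [174.1 133.4] -89.7
   mark 0.81 [279. 218.] [[606.6 -82.2]]
yellow_inlay 0.68 [366. 219.] [ 611.8 -288.2] [177.2 134.5] 88.3
   mark 0.92 [366. 217.] [[ 612.7 -296.4]]
[-6.37621095e-01 -4.73338178e-01  1.98109736e+00 -4.44089210e-16
  1.63383347e+00  9.33175232e-01]
[-0.63762109 -0.47333818  1.98109736  0.          1.63383347 -2.20841742]
[-3.14157637e+00 -8.02691889e-06  3.03825984e-01]
```

Run:
```python
from h import *
env.reach([.40,-.16,.32],[np.pi,0,0]); print(env.get_state()['t'])
r=look('wrist',ITEMS); cv2.imwrite('pics/w1.png',r['image'][:,:,::-1]); print(r['intrinsics'][0],r['world_from_camera'][:3,3])
env.reach([.55,-.18,.32],[np.pi,0,0]); 
r=look('wrist',dict(blue_inlay=.011,yellow_inlay=.011)); cv2.imwrite('pics/w2.png',r['image'][:,:,::-1])
print(env.get_state()['t'])
for p in ([.61,-.11,.03],[.645,-.08,.02],[.58,-.31,.02],[.645,-.29,.02],[.58,-.23,.02]):
  for y in (np.pi/2,-np.pi/2): print(y,env.solve_ik(p,[np.pi,0,y])[5] if env.solve_ik(p,[np.pi,0,y]) is not None else None)
```

```text
4.5167
grey_pack 0.62 [314. 140.] [ 448.1 -151.8] [85.5 33.7] -5.5
   mark 0.62 [315. 127.] [[ 450.6 -149.8]]
red_driver 0.64 [239. 137.] [440.6 -30. ] [140.6  12.1] 4.8
red_driver 0.63 [279. 123.] [446.9 -91.7] [135.8  12.1] 10.4
   mark 0.74 [279. 128.] [[450.2 -92.1]]
   mark 0.81 [357. 132.] [[ 444.4 -215.4]]
   mark 0.27 [433. 139.] [[ 435.4 -342.4]]
spudger 0.8 [239. 134.] [441.5 -30.5] [138.2  11.8] 4.4
   mark 0.69 [244. 135.] [[440.2 -35.2]]
green_cap 0.69 [398. 132.] [ 448.8 -282.6] [26.5 25.7] -87.7
   mark 0.7 [400. 132.] [[ 444.7 -284.9]]
[309.70691629   0.         321.40756324] [ 0.47775915 -0.1599012   0.48949221]
blue_inlay 0.68 [256. 120.] [609.9 -79.1] [173.2 134. ] 89.9
   mark 0.61 [255. 123.] [[607.6 -73.3]]
   mark 0.52 [384. 219.] [[ 447. -286.]]
   mark 0.25 [272. 224.] [[438.3 -93.4]]
yellow_inlay 0.65 [389. 119.] [ 613.7 -284.1] [173.2 130.5] 88.5
   mark 0.82 [392. 121.] [[ 611.8 -290.5]]
5.975
1.5707963267948966 -0.26499274760552494
-1.5707963267948966 2.8765999059842677
1.5707963267948966 -0.20596342212894392
-1.5707963267948966 None
1.5707963267948966 -0.5724449346532965
-1.5707963267948966 2.569147718936497
1.5707963267948966 -0.4983966798727191
-1.5707963267948966 2.6431959737170736
1.5707963267948966 -0.46354202933356836
-1.5707963267948966 2.6780506242562243
```

View pics/w1.png

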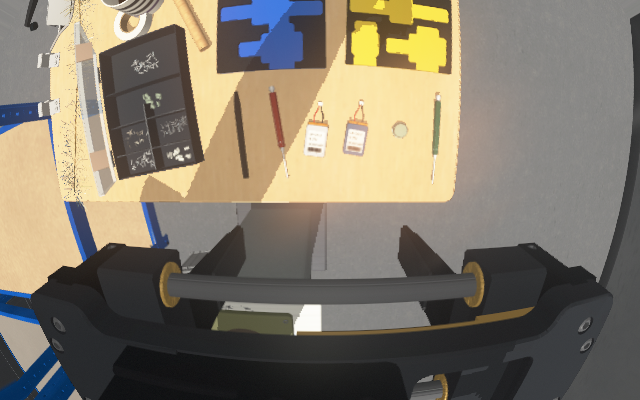

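View pics/w2.png

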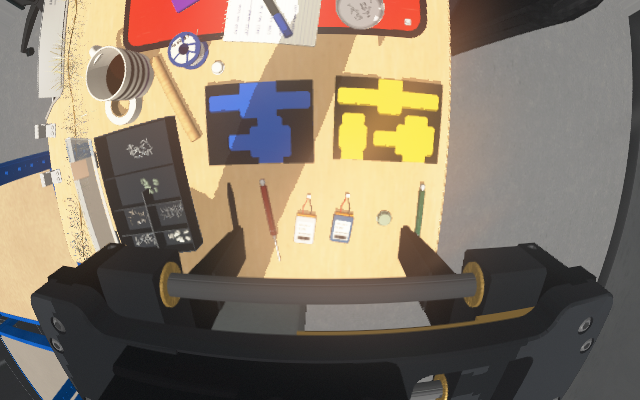

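w1 shows the row: spudger (241,135), red driver (279,131), grey pack (316,130), blue pack (355,130), cap (400,130), green driver (436,137). w2 shows the inlays at (260,122) and (388,118), both with their lead slots to the left (+y).

Candidates in the enlarged crop: blue pack at (357,440) against the purple one at (103,43), so the blue one in the row is meant. Green cap at (431,438) against the white one at (157,172). Red driver at (229,440) against the green one at (496,455).

```bash
cat >> h.py <<'E'
SLAB=dict(blue=(.609,-.080,0.0),yellow=(.613,-.286,np.radians(-1.6)))
def tool(yaw): return [np.pi,0,yaw]
def pick_place(xy,head,width,slab,target,dz=0.0025,op=None,rel=.006,hov=.06):
    """xy: grasp point m; head rad; width m; target: slab-frame grasp point mm"""
    g=lambda w:min(1,w/.095)
    env.grip(g(op or width+.016),20)
    env.reach([*xy,hov],tool(head)); env.move_l([*xy,dz],velocity=.12)
    env.grip(g(max(0,width-.012)),20); s=env.get_state(); print('grip mm',s['opening']*95,s['finger_force'])
    env.move_l([*xy,hov],velocity=.15)
    sx,sy,sa=SLAB[slab];t=np.array(target)/1000;c,s_=np.cos(sa),np.sin(sa)
    p=[sx+c*t[0]-s_*t[1],sy+s_*t[0]+c*t[1]]
    env.reach([*p,hov],tool(np.pi/2+sa)); s=env.get_state();print('carry mm',s['opening']*95,s['finger_force'])
    env.move_l([*p,dz+.0068],velocity=.1); print('F',np.round(env.get_state()['wrist_force'],1))
    env.grip(g(width+rel)); env.move_l([*p,hov],velocity=.15); print('t',env.get_state()['t'])
def along(o,head,d): return (o[0]+d*np.cos(head),o[1]+d*np.sin(head))
E
python3 - <<'E'
from h import *
h=np.radians(-5.6)
pick_place(along((.447,-.153),h,-.018),h,.034,'blue',(-30,-18))
r=env.read_camera('top');cv2.imwrite('pics/t1.png',cv2.resize(r['image'][180:330,220:420,::-1],None,fx=3,fy=3,interpolation=cv2.INTER_CUBIC))
E
```

```text
grip mm 33.74273464226199 19.961749613285065
carry mm 33.62651529474414 19.96425211429596
F [-0.3  0.1 -0.8]
t 12.45
```

View pics/t1.png

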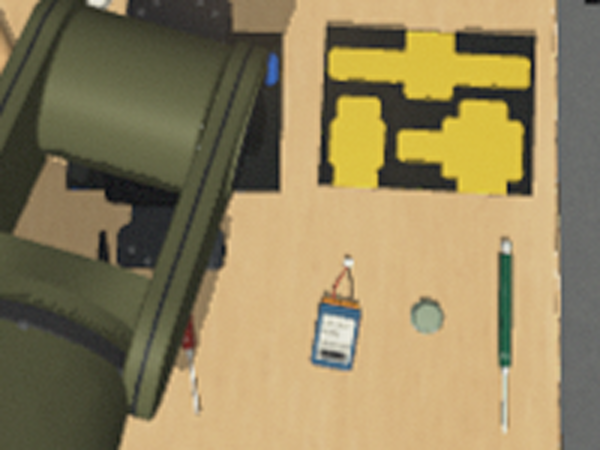

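The arm hides the blue inlay in this picture; the blue pack is at (337,330). I'll place the red driver, then look.

Run:
```python
from h import *
h=np.radians(10)
pick_place(along((.441,-.0945),h,.012),h,.011,'blue',(34,12))
env.reach([.43,-.21,.2],tool(0))
r=env.read_camera('wrist');cv2.imwrite('pics/w3.png',r['image'][:,:,::-1])
for q in('blue_pack','grey_pack','red_driver'):
    for d in env.silhouettes('wrist',q): print(q,d['conf'],d['centre'],*shape(r,d['region'],.009 if q[0]=='b' else .015,True))
```

```text
grip mm 9.828157893378041 19.987063854932785
carry mm 9.899251486706728 19.984000772237778
F [-0.4  0.2  0.1]
t 18.5583
blue_pack 0.66 [328.3, 173.7] [ 450.9 -214.3] [84.6 34.7] -8.4
grey_pack 0.96 [221.7, 56.9] [577.2 -79.5] [85.3 34.6] -89.7
red_driver 0.55 [203.4, 6.7] [640.1 -75.9] [146.4   9.9] 89.9
```

View pics/w3.png

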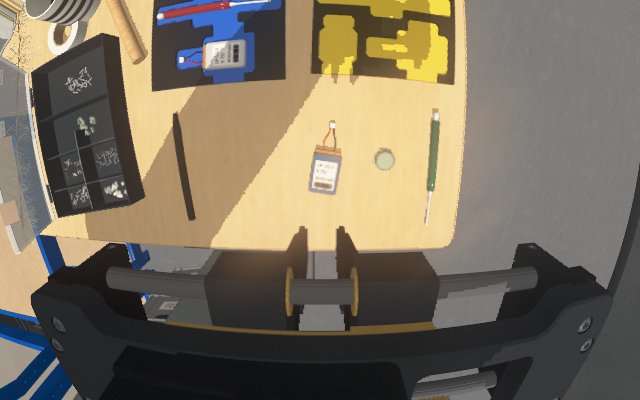

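w3 shows the grey pack seated at (225,55) with its lead in the slot, and the red driver in the tool cut-out at (207,7). Next is the yellow kit.

Run:
```python
from h import *
h=np.radians(-9)
pick_place(along((.450,-.2155),h,-.018),h,.034,'yellow',(-30,-45))
h=np.radians(4)
pick_place((.440,-.032),h,.010,'yellow',(34,0))
pick_place((.4475,-.284),0,.024,'yellow',(-30,56),op=.044,rel=.008)
env.reach([.43,-.14,.25],tool(0))
r=env.read_camera('wrist');cv2.imwrite('pics/w4.png',cv2.resize(r['image'][0:220,120:480,::-1],None,fx=2.2,fy=2.2,interpolation=cv2.INTER_CUBIC))
for q in('blue_pack','spudger','green_cap','grey_pack','red_driver'):
    for d in env.silhouettes('wrist',q): print(q,d['conf'],d['centre'],*shape(r,d['region'],.015,True))
```

```text
grip mm 33.69504166417908 20.000872313976288
carry mm 33.6732637221132 19.999872744083405
F [ 0.4 -0.2 -0.2]
t 25.925
grip mm 9.267957165607871 19.995523989200592
carry mm 9.533137652573059 19.993967413902283
F [-0.4 -0.1 -0.1]
t 32.775
grip mm 20.997907910902203 19.879603914487234
carry mm 21.174777456274725 19.863557658536592
F [-0.1 -0.3 -0.3]
t 39.225
blue_pack 0.84 [457.9, 65.2] [ 580.6 -308.1] [84.3 33.3] 87.1
spudger 0.94 [425.5, 14.6] [ 644.  -282.1] [139.4  11.5] 88.2
green_cap 0.73 [388.0, 58.2] [ 582.3 -224.4] [25.7 24. ] -42.5
grey_pack 0.88 [285.6, 58.3] [578.1 -77.9] [83.  33.8] 88.0
grey_pack 0.74 [423.7, 36.9] [ 611.9 -281.4] [171.6 129.1] 88.3
grey_pack 0.74 [386.3, 54.5] [ 582.5 -223.3] [25.9 22.7] 46.2
red_driver 0.93 [260.3, 12.9] [640.6 -75.1] [144.1  10.7] -89.9
```

View pics/w4.png

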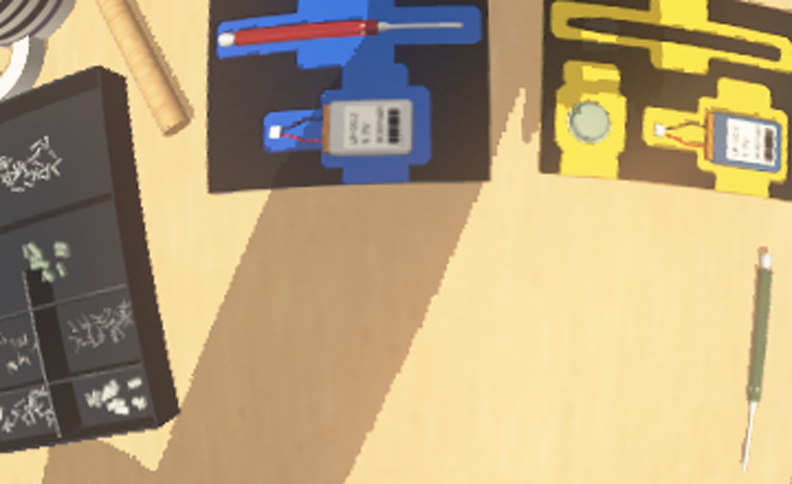

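w4 shows all five parts seated: grey pack (370,130), red driver (300,33), spudger (690,30), blue pack (745,140), and the cap dome up at (590,122). The green driver still lies at (758,350). Nothing is in the gripper, so I'm handing in.

```bash
python3 -c "
from cell import env
print(env.close_job())"
```

```text
the job is handed in; nothing more can be done
None
```

Both kits are made up and handed in at about 41 s of the 109 s; the last picture shows all five parts seated, and I never reached for the green screwdriver or the white cap (the hand-in gave no verdict).

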